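Take the scanner from its cradle and hold it over the price label

ROBOT

A 7-joint arm with a two-finger parallel gripper is mounted at the origin on the work surface. World frame = base frame: x ahead of the robot, y to its left, z up, the work surface at z = 0. Lengths are in m, angles in rad, forces in N, time in s.
With the tool pointing down it reaches from about 0.4 to 0.875 m from the base axis. Payload 19.3 kg.
Tool frame: the origin (TCP) lies between the finger pads; the fingertips stand 17 mm ahead of it and the grasp point (between the pads) lies 2 mm behind it; z points along the fingers, x is the direction in which the jaws open and shut, and the axes are right-handed (so a half turn about z gives the same grasp; the last joint's range is limited). The gripper opens to 85 mm and grips with 20 to 120 N. Pads are 22 mm wide; open, the fingers measure 114 mm over their backs; the gripper's body (76 mm by 85 mm) begins 54 mm behind the grasp point. The pads swing forward as they close: fully open they stand 13 mm farther back than shut.
Start: joints at [1.253, 0.521, -0.036, 1.599, 0.021, 1.021, -0.113], TCP at [0.153, -0.606, 0.248] pointing down, gripper open.
Joint ranges: [-2.91, 2.91], [-0.3, 2.13], [-1.5, 1.42], [0.17, 2.43], [-1.26, 4.41], [0.16, 1.93], [-2.52, 2.52]. Speed limits (rad/s): [1.89, 1.89, 2.39, 2.39, 3.01, 3.01, 3.01].

INTERFACE

Orientations are given as [roll, pitch, yaw] about the fixed x, y, z axes, in that order (R = Rz(yaw) Ry(pitch) Rx(roll)).
In Python, from workcell import bot gives the robot as it stands. The module is installed in compiled form; this text tells all that it offers.
- The arm moves only by the tool arm_command, never from a script. Its argument "targets" is a list of rows, each a list of 6 numbers: the shift along the tool's x, y, z in mm, then the turn, a rotation vector about the tool's x, y, z in degrees. In form: [[x, y, z, wx, wy, wz], ...]. A call has 1 to 8 rows; each row shifts and turns the pose as measured when the row begins, along the tool's axes as they then stand; what a row does not reach is not made up. A row lasts 1/10 s, in which the tool goes at most 50 mm and 8.59 degrees, less where a joint would pass 70% of its speed; a pose out of reach is approached as far as the arm can. A call is refused whole if a number of a shift passes 50 or a number of a turn 8.59, either way. A call with a gripper value outside its range is refused whole. "grip" is the opening in per cent of the stroke, from 0 (shut) to 100 (fully open), set as the call begins (left out, the last holds). The fingers move at their own pace and stop on an object; "grip_force" is the grip in N (left out, the last holds). Time passes only in rows, so rows that do not move let the fingers close. It gives the time, the measured TCP pose, the force and the opening at its end, in the units of the state.
- bot.observe(): the state, without advancing time (a new reading comes with each control period).
- bot.grab_frame(name): name is "side" or "top" or "wrist"; returns a dict with "color" (384x512x3 uint8, red, green, blue), "depth" (384x512 float32, m along the optical axis (not along the pixel's ray), 0 where there is no reading), "fov_y" (degrees; the focal length in pixels is half the picture's height over the tangent of half this angle, whatever the lens; pixels are square), "cx", "cy" (the principal point, pixels), "D" ([k1, k2, p1, p2, k3] as OpenCV has them; the pictures are not rectified), "R" (3x3) and "t" (3): a world point X has camera coordinates R X + t; the wrist camera has in their place "hand_eye" (4x4, takes a point from camera to tool coordinates, whose origin is the TCP and whose axes are the tool frame's). Camera axes: x right, y down, z forward; pixel columns grow to the right and rows downward; lengths in m; the calibration is good to about 2 mm. A picture is of the moment at which its call begins: read the wrist's pose just before it.
- bot.job_done(): hands the job in, once; it reports no verdict.
The state is a dict: "clock": time; "qpos": joint angles; "qd": joint speeds; "joint_efforts": joint torques, N m; "position": TCP position; "tool_rot": TCP orientation; "force": force on the tool from outside, world axes, zero at the start; "moment": the same for the moment, N m; "grip_width": finger opening in m.
Only numpy, scipy, OpenCV 4.12 (cv2) and the standard library are available. Lean on these libraries where they do the work, as an engineer would, in place of code of your own. Each camera call takes 0.05 s, during which the arm holds its last target. There are 200 camera calls.

TASK

Ring up the flat box of chocolates: draw the cordless hand scanner up out of its cradle, turn it nose-down over that box and finish holding it there, still in the gripper and steady, with its window looking steeply down at the middle of the bar-code label from about ten centimetres. Do not set the scanner down or rest it on anything, and leave the box and the other things on the counter where they are.

Things in the scene. Friction and masses are not known exactly. Their poses are not given: they have to be found in the camera images.
- scanner: cordless pistol-shaped hand scanner, dark grey, about 0.19 kg, standing handle-down in the cradle. Origin: centre of the handle's underside; own z runs up the handle, own -x is the way the window looks (level in the cradle). Handle 34 mm (x) by 28 mm (y), z = 0 to 105 mm; head across its top. Centre of mass near x = -10, z = 100 mm. The scanner is always on: nothing to press
- window (a point): centre of the scanner's window: x = -66, y = 0, z = 125 mm in the scanner's frame, axes as the scanner's; it looks along its own -x. It is the front face of the flared nose, 60 mm wide (y), 46 mm high, x = -65 to -45 mm
- foot (a point): centre of the underside of the scanner's handle (the scanner's origin)
- head (a point): middle of the scanner's head above the handle: x = 0, y = 0, z = 125 mm in the scanner's frame. The head is 46 mm wide (y) with flat parallel sides, z = 105 to 145 mm, x = -45 to +35 mm; it can be gripped across that width from above, fingers down both sides
- cradle: the scanner's cradle, mid grey, screwed down. Origin: underside below the cup, z up; at zero yaw the scanner in it looks to world -x. Base 120 by 92 mm, 12 mm thick; on it an upright open-topped cup, outside 48 mm (x) by 42 mm (y), inside 38 by 32 mm, floor at z = 20 mm, rim at 80 mm. The handle stands in it loosely, 60 mm deep, and is drawn straight up; nothing latches it
- cup_rim (a point): centre of the mouth of the cradle's cup, at the height of its rim (80 mm above the counter)
- gift_box: the flat box of chocolates: closed dark brown card box with a gold foot, 140 mm (x) by 200 mm (y) by 34 mm high, 0.42 kg, loose on the counter. Origin: centre of the underside, z up
- label (a point): centre of the white bar-code label that lies flat on the lid of the flat box, towards one corner: in the box's frame x = -18, y = +40, z = 35 mm; the label is 50 mm (x) by 70 mm (y)
- ballotin: bystander: small upright dark brown box with a gold band, 56 by 76 mm, 84 mm high, a plain sticker on its side. Origin: centre of the underside
- tin: bystander: round bare-metal tin, 96 mm across, 52 mm high. Origin: centre of the underside
- card_terminal: bystander: grey card payment terminal lying flat, 150 by 78 mm, 38 mm high. Origin: centre of the underside
Mind the look-alikes: they are no part of the job. What is shaped like the cradle but orange is not meant.

How it is judged:
By the outcome, as a careful person would: the job done as asked, in the order asked, and still so for the second after the job is handed in, while the arm keeps its last pose, push and grip.
It also fails if it takes over 35 s, if anything falls off the work surface, if the arm or the gripper's body presses on something with over 40 N, if the wrist force passes 120 N, or if a joint passes its speed limit or range.

## Working session

There is one attempt and no reset: what is moved stays moved. The work goes in short steps, Python scripts to look and compute and a tool call to move; the robot and the scene stay as the last step left them, time stands still between calls to the robot, and variables do not carry over. Pictures are saved under pics/ and viewed, about 8 in all and at most 12, crops included, and the job is handed in when it is done.

Besides the shell and the picture viewer there is one more tool, called after ">>>" as name([rows], argument=value, ...), one row to a line, values as JSON. arm_command: Moves the arm, as the interface text tells. Its arguments: {"type":"object","properties":{"targets":{"type":"array"},"grip":{"type":"number"},"grip_force":{"type":"number"}},"required":["targets"]}

```bash
mkdir -p pics; cat > h.py <<'E'
import numpy as np, cv2
from scipy.spatial.transform import Rotation as Ro
from workcell import bot
def cam(f):
    fl=192/np.tan(np.radians(f["fov_y"])/2)
    return np.array([[fl,0,f["cx"]],[0,fl,f["cy"]],[0,0,1]]),np.array(f["D"],float)
def extr(f,s=None):
    if "R" in f: return np.array(f["R"]),np.array(f["t"])
    H=np.array(f["hand_eye"]);Rt=Ro.from_euler('xyz',s["tool_rot"]).as_matrix() if np.size(s["tool_rot"])==3 else np.array(s["tool_rot"])
    Rcw=Rt@H[:3,:3];tc=Rt@H[:3,3]+np.array(s["position"])
    return Rcw.T,-Rcw.T@tc
def plane(f,px,z,s=None):
    K,D=cam(f);R,t=extr(f,s)
    u=cv2.undistortPoints(np.array(px,float).reshape(-1,1,2),K,D).reshape(-1,2)
    d=np.c_[u,np.ones(len(u))]@R; c=-R.T@t
    return c+d*((z-c[2])/d[:,2])[:,None]
def cloud(f,s=None):
    K,D=cam(f);R,t=extr(f,s)
    v,u=np.mgrid[:384,:512];p=np.c_[u.ravel(),v.ravel()].astype(float)
    n=cv2.undistortPoints(p.reshape(-1,1,2),K,D).reshape(-1,2)
    X=(np.c_[n,np.ones(len(n))]*f["depth"].ravel()[:,None]-t)@R
    return X.reshape(384,512,3)
def save(n,im): cv2.imwrite("pics/"+n,cv2.cvtColor(im,cv2.COLOR_RGB2BGR))
E
python3 - <<'E'
from h import *
s=bot.observe();print(s)
for n in("top","side","wrist"):
    f=bot.grab_frame(n);np.save(n+".npy",f,allow_pickle=True);save(n+"0.png",f["color"])
    R,t=extr(f,s);print(n,f["fov_y"],f["D"],-R.T@t,R[2])
E
```

```text
{'clock': 0.0, 'qpos': array([ 1.25281834,  0.52203359, -0.03634574,  1.60002989,  0.02119799,
        1.02112964, -0.11275426]), 'qd': array([ 5.37691080e-04,  1.41597823e-03, -3.26362352e-05, -3.72804440e-04,
       -1.85400340e-03, -1.21502949e-03,  8.84274351e-04]), 'joint_efforts': array([-9.40884238e-04, -9.27139807e+01,  1.97933011e+00, -3.69951832e+01,
        1.78087084e-02,  8.07208009e-03, -4.91092931e-05]), 'position': array([ 0.15317092, -0.60558552,  0.24770549]), 'tool_rot': array([ 3.14151459e+00,  1.21300684e-03, -1.32296738e+00]), 'force': array([-0.19128725, -0.19610308,  0.5974317 ]), 'moment': array([0.01223541, 0.01284222, 0.0351545 ]), 'grip_width': 0.08548695087098844}
top 46.07289447704121 [-0.0629184  0.         0.         0.         0.       ] [ 0.43030118 -0.00966816  1.58587934] [ 9.05007544e-02  3.00747166e-04 -9.95896341e-01]
side 42.071910114041195 [-0.12543855  0.          0.          0.          0.        ] [-0.14117865  1.26096559  0.94256575] [ 0.41425441 -0.75820661 -0.50350375]
wrist 64.14863070569197 [-0.06381936  0.          0.          0.          0.        ] [ 0.23309911 -0.58602407  0.3738028 ] [-0.30902425 -0.07590373 -0.94802038]
```

View pics/top0.png

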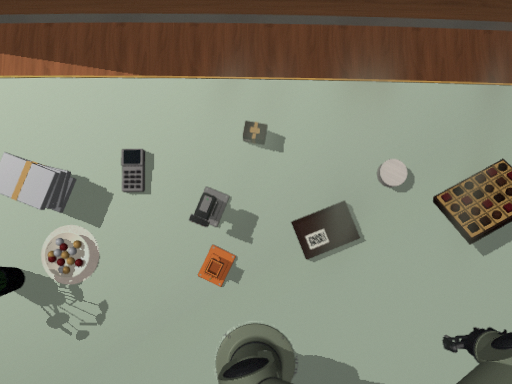

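View pics/side0.png

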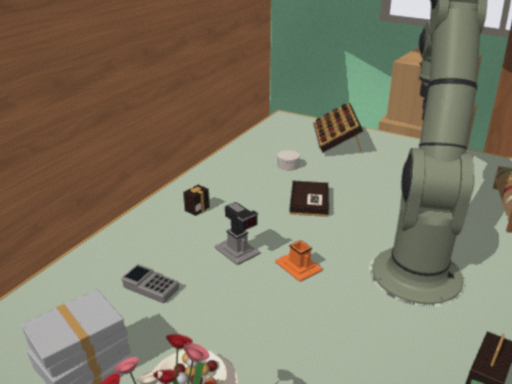

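The top view shows the scanner at (208,205) in the grey cradle, nose pointing to the lower left. The orange decoy cradle, empty, is at (217,265). The flat box is at (327,230) with its label at (317,239). Other things that could be mistaken for them are the open tray at (490,200), the ballotin at (255,132), the tin at (393,173) and the terminal at (133,170). I choose the grey cradle's scanner and the closed brown box with the label, and measure both next.

```bash
python3 - <<'E'
from h import *
f=np.load("top.npy",allow_pickle=True).item()
C=cloud(f);im=f["color"].astype(int);v,u=np.mgrid[:384,:512]
box=lambda a,b,c,d:(u>a)&(u<b)&(v>c)&(v<d)
def rect(m,z,name):
    m=m.astype(np.uint8);n,l,st,_=cv2.connectedComponentsWithStats(m);k=1+st[1:,4].argmax()
    p=np.argwhere(l==k)[:,::-1]; P=C[l==k]
    W=plane(f,p,z)[:,:2] 
    r=cv2.minAreaRect((W*1000).astype(np.float32));b=cv2.boxPoints(r)
    print(name,"n",len(p),"medz",np.median(P[:,2]).round(4),"c",np.round(r[0],1),"size",np.round(r[1],1),"ang",round(r[2],1),"mean",(W.mean(0)*1000).round(1),"depthmean",(P.mean(0)*1000).round(1));return b
reg=box(170,250,170,240)
print("scanner z hist",np.histogram(C[...,2][reg],bins=np.arange(-.01,.2,.01)))
rect(reg&(C[...,2]>.155),.165,"headtop")
rect(reg&(C[...,2]>.14),.165,"head")
b=box(280,370,190,270)
rect(b&(C[...,2]>.025),.034,"boxlid")
rect(b&(im.min(2)>130)&(C[...,2]>.025),.035,"label")
sat=im.max(2)-im.min(2)
rect(reg&(C[...,2]>.006)&(C[...,2]<.02),.012,"cradlebase")
save("crop1.png",cv2.resize(f["color"][160:280,170:380],None,fx=3.5,fy=3.5,interpolation=2))
# side camera
g=np.load("side.npy",allow_pickle=True).item();Cs=cloud(g)
S=(np.abs(Cs[...,0]-.5)<.15)&(np.abs(Cs[...,1]-.15)<.12)&(Cs[...,2]>.1)
P=Cs[S];print("side head",len(P),P.min(0),P.max(0),P.mean(0))
E
```

```text
scanner z hist (array([2084, 2429,  277,   59,    4,    4,    2,    1,   16,   15,    0,
          0,    0,    5,   10,   11,   32,  419,   52,    0]), array([-0.01,  0.  ,  0.01,  0.02,  0.03,  0.04,  0.05,  0.06,  0.07,
        0.08,  0.09,  0.1 ,  0.11,  0.12,  0.13,  0.14,  0.15,  0.16,
        0.17,  0.18,  0.19]))
headtop n 505 medz 0.1661 c [520.8 170.3] size [ 61.2 100.6] ang 69.3 mean [517.6 170.3] depthmean [516.8 168.8 177. ]
head n 519 medz 0.1659 c [520.4 170.3] size [ 65.2 101.6] ang 72.5 mean [517.5 169.6] depthmean [516.7 167.9 179. ]
boxlid n 2353 medz 0.0344 c [ 463.7 -236. ] size [140.4 201.5] ang 22.4 mean [ 463.6 -234.7] depthmean [ 463.5 -233.9   39.6]
label n 165 medz 0.0351 c [ 431.3 -204.9] size [48.1 68.4] ang 22.4 mean [ 431.6 -205.9] depthmean [ 431.7 -204.6   44.4]
cradlebase n 350 medz 0.0132 c [545.7 138.1] size [146.7  88.3] ang 13.1 mean [546.6 140.8] depthmean [546.5 140.7  13. ]
side head 660 [0.45862226 0.14035404 0.10011944] [0.56933337 0.21970241 0.17065017] [0.50545325 0.1861597  0.15130885]
```

View pics/crop1.png

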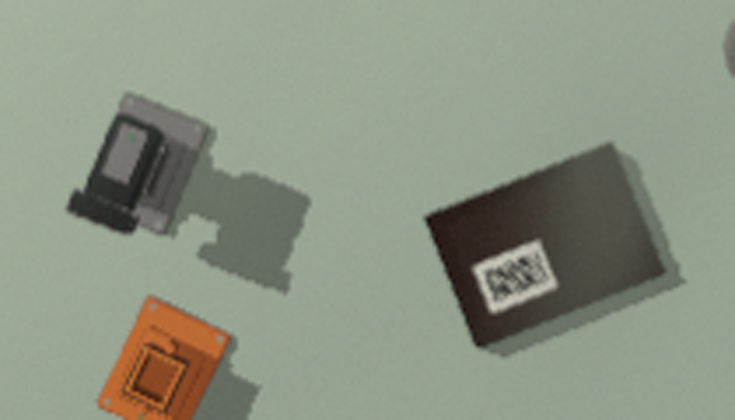

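The crop confirms the dark scanner in the grey cradle with its nose at (105,215), and the label at crop (515,275). The measured sizes agree with the description: lid 140×201 mm, label 48×68 mm, head top at 0.166 m. Next I fit a rough kinematic model so I can choose a reachable final pose.

```bash
python3 - <<'E'
from h import *
import itertools
f=np.load("top.npy",allow_pickle=True).item();C=cloud(f);v,u=np.mgrid[:384,:512]
m=(u>170)&(u<250)&(v>170)&(v<240)&(C[...,2]>.15)
W=plane(f,np.argwhere(m)[:,::-1],.165)[:,:2]
c=W.mean(0);w,V=np.linalg.eigh(np.cov((W-c).T));a=V[:,1];a*=np.sign(a[0]);print("PCA yaw",np.degrees(np.arctan2(a[1],a[0])))
for yaw in np.radians([-17,-19,-21,-23]):
    L=(W-c)@np.array([[np.cos(yaw),-np.sin(yaw)],[np.sin(yaw),np.cos(yaw)]])
    x=L[:,0];lo=x.min();b=L[x>lo+.03]
    # slope of the head's flank mid-line
    bins=[(k,(b[(abs(b[:,0]-k)<.006),1].min()+b[(abs(b[:,0]-k)<.006),1].max())/2) for k in np.arange(lo+.04,x.max()-.008,.008)]
    p=np.polyfit(*zip(*bins),1);cc=lo+.065;hy=np.polyval(p,cc)
    R=np.array([[np.cos(yaw),-np.sin(yaw)],[np.sin(yaw),np.cos(yaw)]])
    print(np.degrees(yaw),"resid deg",np.degrees(np.arctan(p[0])).round(1),"len",np.ptp(x).round(4),"wid",np.ptp(b[:,1]).round(4),"head",(c+R@[cc,hy]).round(4))
s=bot.observe();q=s["qpos"];Rt=Ro.from_euler('xyz',s["tool_rot"]).as_matrix();r=[]
for sg in itertools.product([1,-1],repeat=7):
  for o0 in (0,np.pi/2,np.pi,-np.pi/2):
    for o in (0,np.pi/2,np.pi,-np.pi/2):
      M=Ro.from_euler('ZYZYZYZ',np.array(sg)*q+[o0,0,0,0,0,0,o]).as_matrix()
      r.append((np.degrees(np.arccos(np.clip((np.trace(M.T@Rt)-1)/2,-1,1))),sg,o0,o))
r.sort(key=lambda k:k[0])
for k in r[:12]:print(k)
E
```

```text
PCA yaw -19.324870836045235Traceback (most recent call last):
  File "<stdin>", line 11, in <module>
    return umr_minimum(a, axis, None, out, keepdims, initial, where)
ValueError: zero-size array to reduction operation minimum which has no identity
```

```bash
python3 - <<'E'
from h import *
import itertools
s=bot.observe();q=s["qpos"];Rt=Ro.from_euler('xyz',s["tool_rot"]).as_matrix();r=[]
for sg in itertools.product([1,-1],repeat=7):
  for o0 in (0,np.pi/2,np.pi,-np.pi/2):
    for o in (0,np.pi/2,np.pi,-np.pi/2):
      M=Ro.from_euler('ZYZYZYZ',np.array(sg)*q+[o0,0,0,0,0,0,o]).as_matrix()
      r.append((round(np.degrees(np.arccos(np.clip((np.trace(M.T@Rt)-1)/2,-1,1))),2),sg,o0,o))
r.sort(key=lambda k:k[0])
for k in r[:10]:print(k)
E
```

```text
Traceback (most recent call last):
  File "scipy/spatial/transform/_rotation.pyx", line 1413, in scipy.spatial.transform._rotation.Rotation.from_euler
ValueError: Expected axis specification to be a non-empty string of upto 3 characters, got ZYZYZYZ
```

>>> arm_command([
  [40,-20,-8,0,0,-8],
  [40,-20,-8,0,0,-8],
  [0,0,0,3,0,0],
])

```text
clock: 0.45
position: [0.2182, -0.6683, 0.2629]
tool_rot: [-3.088, 0.005, -1.032]
force: [0.4, 0.5, -1.0]
grip_width: 0.0856
```

```bash
cat > fit.py <<'E'
from h import *
import itertools,json,os
from scipy.optimize import least_squares
S=json.load(open("s.json")) if os.path.exists("s.json") else [[[1.25281834,0.52203359,-0.03634574,1.60002989,0.02119799,1.02112964,-0.11275426],[0.15317092,-0.60558552,0.24770549],[3.14151459,1.213e-3,-1.32296738]]]
s=bot.observe();S.append([list(map(float,s[k])) for k in("qpos","position","tool_rot")]);json.dump(S,open("s.json","w"))
E
cat >> h.py <<'E'
def fk(q,sg,off,d,P=None):
    T=np.eye(4);a='ZYZYZYZ'
    # d: hs, L1, L2, L3, elbow/wrist x-offsets
    tr=[(0,0,0),(d[4],d[7],d[0]),(d[5],0,0),(0,d[8],d[1]),(d[6],d[9],0),(0,0,d[2]),(d[10],d[11],0)]
    for i in range(7):
        A=np.eye(4);A[:3,:3]=Ro.from_euler(a[i],sg[i]*q[i]+off[i]).as_matrix();A[:3,3]=tr[i];T=T@A
    E=np.eye(4);E[2,3]=d[3];return T@E
E
cat >> fit.py <<'E'
r=[]
for sg in itertools.product([1,-1],repeat=7):
  for o0 in (0,np.pi/2,np.pi,-np.pi/2):
    for o in (0,np.pi/2,np.pi,-np.pi/2):
      e=0
      for q,p,t in S:
        M=fk(q,sg,[o0,0,0,0,0,0,o],np.zeros(12))[:3,:3];Rt=Ro.from_euler('xyz',t).as_matrix()
        e=max(e,np.degrees(np.arccos(np.clip((np.trace(M.T@Rt)-1)/2,-1,1))))
      r.append((round(e,2),sg,o0,o))
r.sort(key=lambda k:k[0])
for k in r[:6]:print(k)
e,sg,o0,o=r[0]
fun=lambda d:np.r_[np.concatenate([fk(q,sg,[o0,0,0,0,0,0,o],d)[:3,3]-p for q,p,t in S])*1e3,np.array(d[4:])*2]
l=least_squares(fun,np.r_[.35,.4,.4,.25,np.zeros(8)]);print(l.x.round(4),np.abs(l.fun[:3*len(S)]).max())
E
python3 fit.py
```

```text
(np.float64(0.0), (-1, 1, -1, 1, -1, 1, -1), 0, 3.141592653589793)
(np.float64(0.0), (-1, -1, -1, -1, -1, -1, -1), 3.141592653589793, 0)
(np.float64(2.8), (-1, 1, -1, 1, 1, 1, -1), 0, 3.141592653589793)
(np.float64(2.8), (-1, -1, -1, -1, 1, -1, -1), 3.141592653589793, 0)
(np.float64(4.38), (-1, 1, -1, 1, -1, 1, -1), 1.5707963267948966, -1.5707963267948966)
(np.float64(4.38), (-1, 1, -1, 1, -1, 1, -1), -1.5707963267948966, 1.5707963267948966)
[ 3.221e-01  5.264e-01  4.212e-01  3.099e-01  5.000e-04  3.000e-04
 -5.000e-04 -1.490e-02 -1.470e-02 -1.470e-02  2.000e-04 -1.480e-02] 5.290282606429386e-05
```

```bash
cat >> h.py <<'E'
SG=(-1,1,-1,1,-1,1,-1);OFF=[0]*6+[np.pi]
DD=np.array([.3221,.5264,.4212,.3099,.0005,.0003,-.0005,-.0149,-.0147,-.0147,.0002,-.0148])
LO=np.array([-2.91,-.3,-1.5,.17,-1.26,.16,-2.52]);HI=np.array([2.91,2.13,1.42,2.43,4.41,1.93,2.52])
def ik(q0,p,R,reg=.02):
    from scipy.optimize import least_squares
    def fn(q):
        T=fk(q,SG,OFF,DD);return np.r_[(T[:3,3]-p)*10,Ro.from_matrix(T[:3,:3].T@R).as_rotvec()*3,reg*(q-q0)]
    l=least_squares(fn,np.clip(q0,LO+1e-3,HI-1e-3),bounds=(LO,HI));T=fk(l.x,SG,OFF,DD)
    return l.x,np.linalg.norm(T[:3,3]-p),np.linalg.norm(Ro.from_matrix(T[:3,:3].T@R).as_rotvec())
def Rdown(yaw): return Ro.from_euler('xyz',[np.pi,0,np.radians(yaw)]).as_matrix()
def Rfin(phi,case):
    ph=np.radians(phi);z=np.array([np.cos(ph),np.sin(ph),0]);y=np.array([0,0,1.]) if case=='A' else np.array([0,0,-1.])
    return np.c_[np.cross(y,z),y,z]
E
python3 - <<'E'
from h import *
s=bot.observe();q=s["qpos"]
L=np.array([.4313,-.2049,.035])
for case,yaw in(("A",70),("B",-110)):
    qg=q
    y0=np.degrees(s["tool_rot"][2])
    for k in np.linspace(.1,1,10): qg,e,a=ik(qg,(1-k)*s["position"]+k*np.array([.535,.165,.26])+np.array([.1*np.sin(np.pi*k),0,0]),Rdown(y0+k*(yaw-y0)))
    print(case,"above grasp",qg.round(2),e.round(4),a.round(3))
    for phi in range(-180,180,20):
        R=Rfin(phi,case); best=None
        rng=np.random.default_rng(0)
        for t in range(6):
            qi=qg if t==0 else rng.uniform(LO,HI)
            r=ik(qi,L+[0,0,.1+.066],R,1e-3)
            if r[1]<.003 and r[2]<.02:
                mg=np.min(np.r_[r[0]-LO,HI-r[0]])
                dq=np.abs(r[0]-qg).max()
                if best is None or dq<best[0]: best=(dq,mg,r[0])
        if best: print(case,phi,"maxdq %.2f margin %.2f"%best[:2],best[2].round(2))
E
```

```text
A above grasp [ 0.18  0.5  -0.82  1.75  0.41  1.07  0.44] 0.0 0.0
A -160 maxdq 1.46 margin 0.00 [-0.28  1.28  0.64  1.4   0.24  1.93 -0.86]
A -140 maxdq 1.60 margin 0.08 [-0.21  1.1   0.22  1.59  0.6   1.85 -1.16]
A -120 maxdq 1.72 margin 0.24 [-0.29  1.03  0.13  1.82  0.82  1.69 -1.28]
A -100 maxdq 1.93 margin 0.29 [-0.28  0.97 -0.03  2.06  1.1   1.64 -1.49]
A -80 maxdq 2.16 margin 0.11 [-0.28  0.97 -0.12  2.32  1.38  1.64 -1.72]
A 20 maxdq 2.10 margin 0.00 [ 2.02  1.62 -1.3   2.33 -1.26  0.16 -1.66]
A 40 maxdq 2.21 margin 0.00 [ 1.41  1.02 -0.5   2.1  -1.26  1.19 -1.77]
A 60 maxdq 2.16 margin 0.00 [ 0.73  1.04  0.3   1.87 -1.26  1.9  -1.72]
A 80 maxdq 2.31 margin 0.00 [ 0.76  1.06  0.14  1.64 -1.    1.93 -1.87]
A 100 maxdq 2.56 margin 0.00 [ 0.89  1.12 -0.26  1.43 -0.65  1.93 -2.12]
B above grasp [-0.28  0.41 -0.17  1.76  0.08  0.98 -2.4 ] 0.0 0.0
B -160 maxdq 4.68 margin 0.00 [-0.28  1.28  0.64  1.4   0.24  1.93  2.29]
B -140 maxdq 4.76 margin 0.16 [-0.52  1.29  0.76  1.59  0.32  1.62  2.36]
B -120 maxdq 4.66 margin 0.26 [-0.69  1.25  0.75  1.83  0.49  1.32  2.26]
B -100 maxdq 4.43 margin 0.35 [-0.85  1.23  0.75  2.08  0.73  1.03  2.04]
B -80 maxdq 3.93 margin 0.10 [-0.9   1.19  0.66  2.33  1.23  0.9   1.53]
B 20 maxdq 3.88 margin 0.00 [ 2.02  1.62 -1.3   2.33 -1.26  0.16  1.48]
B 40 maxdq 2.34 margin 0.00 [ 1.99  1.74 -1.5   2.13  0.23  0.56 -0.06]
B 60 maxdq 2.44 margin 0.00 [ 1.82  1.69 -1.5   1.87  0.12  0.98  0.04]
B 80 maxdq 2.49 margin 0.03 [ 1.61  1.64 -1.47  1.64  0.06  1.37  0.09]
B 100 maxdq 2.59 margin 0.12 [ 1.39  1.57 -1.38  1.42 -0.01  1.71  0.19]
```

```bash
cat >> h.py <<'E'
def plan(p,R,n):
    """n equal rows from the present pose to p,R; returns rounded rows"""
    s=bot.observe();P=np.array(s["position"]);Q=Ro.from_euler('xyz',s["tool_rot"]);p=np.array(p)
    rv=(Q.inv()*Ro.from_matrix(R)).as_rotvec();rows=[]
    for i in range(n):
        cur=Q*Ro.from_rotvec(rv*i/n)
        rows.append(np.r_[cur.inv().apply((p-P)/n*1000),np.degrees(rv/n)].round(1).tolist())
    print(rows)
E
python3 - <<'E'
from h import *
plan([.60,-.26,.27],Rdown(5),12)
E
```

```text
[[-12.9, -44.7, 1.9, -0.2, -0.1, -5.3], [-8.6, -45.7, 1.7, -0.2, -0.1, -5.3], [-4.3, -46.4, 1.5, -0.2, -0.1, -5.3], [-0.0, -46.6, 1.3, -0.2, -0.1, -5.3], [4.3, -46.4, 1.1, -0.2, -0.1, -5.3], [8.6, -45.8, 0.9, -0.2, -0.1, -5.3], [12.9, -44.8, 0.7, -0.2, -0.1, -5.3], [17.0, -43.4, 0.5, -0.2, -0.1, -5.3], [20.9, -41.6, 0.3, -0.2, -0.1, -5.3], [24.7, -39.5, 0.0, -0.2, -0.1, -5.3], [28.3, -37.0, -0.2, -0.2, -0.1, -5.3], [31.6, -34.2, -0.4, -0.2, -0.1, -5.3]]
```

>>> arm_command([
  [-13,-45,2,-0.4,0,-5.3],
  [-9,-46,2,-0.4,0,-5.3],
  [-4,-46,1,-0.4,0,-5.3],
  [0,-47,1,-0.4,0,-5.3],
  [4,-46,1,-0.4,0,-5.3],
  [9,-46,0,-0.4,0,-5.3],
  [13,-45,0,-0.4,0,-5.3],
  [17,-43,0,-0.2,0,-5.3],
])

```text
clock: 1.25
position: [0.4727, -0.3917, 0.2626]
tool_rot: [3.136, -0.009, -0.277]
force: [0.9, -0.1, 0.0]
grip_width: 0.0856
```

```bash
python3 - <<'E'
from h import *
plan([.535,.165,.27],Rdown(70),14)
E
```

```text
[[-6.6, -39.5, -0.8, 0.0, -0.0, -6.1], [-2.4, -39.9, -0.8, 0.0, -0.0, -6.1], [1.9, -40.0, -0.7, 0.0, -0.0, -6.1], [6.2, -39.5, -0.7, 0.0, -0.0, -6.1], [10.4, -38.6, -0.7, 0.0, -0.0, -6.1], [14.5, -37.3, -0.7, 0.0, -0.0, -6.1], [18.4, -35.6, -0.6, 0.0, -0.0, -6.1], [22.0, -33.4, -0.6, 0.0, -0.0, -6.1], [25.5, -30.8, -0.6, 0.0, -0.0, -6.1], [28.6, -27.9, -0.6, 0.0, -0.0, -6.1], [31.5, -24.7, -0.6, 0.0, -0.0, -6.1], [33.9, -21.2, -0.5, 0.0, -0.0, -6.1], [36.0, -17.5, -0.5, 0.0, -0.0, -6.1], [37.7, -13.5, -0.5, 0.0, -0.0, -6.1]]
```

>>> arm_command([
  [-7,-40,-1,0,0,-6.1],
  [-2,-40,-1,0,0,-6.1],
  [2,-40,-1,0,0,-6.1],
  [6,-40,-1,0,0,-6.1],
  [10,-39,-1,0,0,-6.1],
  [15,-37,-1,0,0,-6.1],
  [18,-36,-1,0,0,-6.1],
  [22,-33,-1,0,0,-6.1],
])

```text
clock: 2.05
position: [0.5054, -0.0574, 0.2675]
tool_rot: [3.131, -0.002, 0.614]
force: [0.9, 0.2, -0.5]
grip_width: 0.0855
```

```bash
python3 - <<'E'
from h import *
plan([.535,.165,.27],Rdown(70),8)
E
```

```text
[[19.0, -20.6, -0.5, 0.1, 0.0, -4.4], [20.5, -19.1, -0.5, 0.1, 0.0, -4.4], [21.9, -17.5, -0.4, 0.1, 0.0, -4.4], [23.2, -15.8, -0.4, 0.1, 0.0, -4.4], [24.3, -14.0, -0.4, 0.1, 0.0, -4.4], [25.3, -12.1, -0.4, 0.1, 0.0, -4.4], [26.2, -10.1, -0.3, 0.1, 0.0, -4.4], [26.8, -8.1, -0.3, 0.1, 0.0, -4.4]]
```

>>> arm_command([
  [20,-21,0,0,0,-4.6],
  [21,-20,0,0,0,-4.6],
  [22,-18,0,0,0,-4.6],
  [24,-16,0,0,0,-4.6],
  [25,-14,0,0,0,-4.6],
  [26,-12,0,0,0,-4.6],
  [27,-10,0,0,0,-4.6],
  [27,-8,0,0,0,-4.6],
])

```text
clock: 2.85
position: [0.5295, 0.1815, 0.2656]
tool_rot: [3.133, 0.006, 1.286]
force: [0.3, -0.3, -0.3]
grip_width: 0.0854
```

>>> arm_command([
  [0,0,0,0,0,0],
  [0,0,0,0,0,0],
])

```text
clock: 3.05
position: [0.5287, 0.1854, 0.2651]
tool_rot: [3.135, 0.005, 1.293]
force: [0.8, -1.1, -0.7]
grip_width: 0.0854
```

```bash
python3 fit.py; python3 - <<'E'
from h import *
s=bot.observe();f=bot.grab_frame("wrist");np.save("w1.npy",f,allow_pickle=True)
print(s["position"],np.degrees(s["tool_rot"]),s["qpos"].round(3))
C=cloud(f,s);im=f["color"].copy()
m=(C[...,2]>.15)&(C[...,2]<.185)&(f["depth"]>.03)&(np.hypot(C[...,0]-.52,C[...,1]-.17)<.09)
n,l,st,_=cv2.connectedComponentsWithStats(m.astype(np.uint8));k=1+st[1:,4].argmax();m=l==k
P=C[m];print(len(P),np.median(P,0),P.min(0),P.max(0))
r=cv2.minAreaRect((P[:,:2]*1000).astype(np.float32));print(r)
cs,_=cv2.findContours(m.astype(np.uint8),0,2);cv2.drawContours(im,cs,-1,(255,0,0),1);save("w1.png",im)
E
```

```text
(np.float64(0.0), (-1, 1, -1, 1, -1, 1, -1), 0, 3.141592653589793)
(np.float64(0.0), (-1, -1, -1, -1, -1, -1, -1), 3.141592653589793, 0)
(np.float64(4.38), (-1, 1, -1, 1, -1, 1, -1), 1.5707963267948966, -1.5707963267948966)
(np.float64(4.38), (-1, 1, -1, 1, -1, 1, -1), -1.5707963267948966, 1.5707963267948966)
(np.float64(4.38), (-1, -1, -1, -1, -1, -1, -1), 1.5707963267948966, -1.5707963267948966)
(np.float64(4.38), (-1, -1, -1, -1, -1, -1, -1), -1.5707963267948966, 1.5707963267948966)
[ 3.194e-01  5.299e-01  4.195e-01  3.117e-01  1.100e-03 -1.500e-03
 -2.000e-04 -2.130e-02 -1.860e-02 -1.860e-02 -1.000e-03 -6.000e-04] 0.00015535690123247292
[0.5287348  0.18543022 0.26512613] [179.5953415    0.25884727  74.09429567] [ 0.143  0.509 -0.833  1.727  0.427  1.094  0.466]
7828 [0.50767918 0.17321821 0.16642908] [0.46126946 0.13356262 0.15001214] [0.57078805 0.21737399 0.17072674]
((518.0093994140625, 171.09568786621094), (61.873779296875, 100.43399047851562), 68.72553253173828)
```

View pics/w1.png

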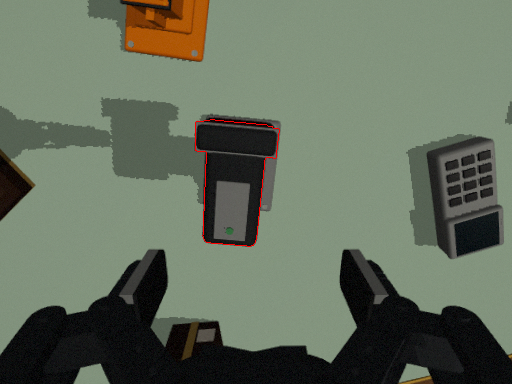

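The wrist view shows the scanner head outlined at (230,183), nose up in the picture, with the terminal and the orange cradle well clear. Depth gives yaw −21.3° and a head of 62×100 mm, which agrees with the top camera to within 3 mm. Next I align and descend.

```bash
sed -i 's/^DD=.*/DD=np.array([.3194,.5299,.4195,.3117,.0011,-.0015,-.0002,-.0213,-.0186,-.0186,-.001,-.0006])/' h.py; python3 - <<'E'
from h import *
plan([.5285,.167,.25],Rdown(68.7),2)
E
```

```text
[[-8.9, 2.4, 7.7, 0.2, 0.1, 2.7], [-8.8, 2.8, 7.7, 0.2, 0.1, 2.7]]
```

>>> arm_command([
  [-9,2.5,8,0.2,0,2.7],
  [-8.5,2.5,8,0.2,0,2.7],
  [0,0,0,0,0,0],
])

```text
clock: 3.4
position: [0.5285, 0.1642, 0.2489]
tool_rot: [3.141, 0.005, 1.191]
force: [0.4, -0.4, 0.3]
grip_width: 0.085
```

```bash
python3 - <<'E'
from h import *
plan([.5285,.167,.143],Rdown(68.7),6)
E
```

```text
[[0.5, -0.2, 17.7, 0.0, 0.0, -0.1], [0.5, -0.2, 17.7, 0.0, 0.0, -0.1], [0.5, -0.2, 17.7, 0.0, 0.0, -0.1], [0.5, -0.2, 17.7, 0.0, 0.0, -0.1], [0.5, -0.2, 17.7, 0.0, 0.0, -0.1], [0.5, -0.2, 17.7, 0.0, 0.0, -0.1]]
```

>>> arm_command([
  [1,0,18,0,0,-0.2],
  [1,0,18,0,0,-0.2],
  [0.5,0,18,0,0,-0.1],
  [0,0,18,0,0,0],
  [0,0,18,0,0,0],
  [0,0,16,0,0,0],
  [0,0,0,0,0,0],
])

```text
clock: 4.1
position: [0.5316, 0.1635, 0.1421]
tool_rot: [3.136, 0.004, 1.201]
force: [0.4, 0.6, -0.1]
grip_width: 0.0855
```

>>> arm_command([
  [0,0,0,0,0,0],
  [0,0,0,0,0,0],
  [0,0,0,0,0,0],
  [0,0,0,0,0,0],
  [0,0,0,0,0,0],
  [0,0,0,0,0,0],
], grip=0, grip_force=60)

```text
clock: 4.7
position: [0.5329, 0.1639, 0.1452]
tool_rot: [3.133, 0.002, 1.201]
force: [-0.0, 0.5, -1.8]
grip_width: 0.0452
```

Grip width is 45 mm against the 46 mm head, so the grasp is good. Lifting straight up.

>>> arm_command([
  [0,0,-12,0,0,0],
  [0,0,-16,0,0,0],
  [0,0,-16,0,0,0],
  [0,0,-16,0,0,0],
  [0,0,-16,0,0,0],
  [0,0,-16,0,0,0],
])

```text
clock: 5.3
position: [0.5313, 0.1647, 0.2452]
tool_rot: [3.134, 0.002, 1.202]
force: [1.0, 0.6, -2.1]
grip_width: 0.0452
```

>>> arm_command([
  [0,0,-25,0,0,0],
  [0,0,-30,0,0,0],
  [0,0,-30,0,0,0],
  [0,0,0,0,0,0],
])

```text
clock: 5.7
position: [0.5297, 0.1662, 0.3411]
tool_rot: [3.13, -0.002, 1.204]
force: [-0.1, 0.7, -2.2]
grip_width: 0.0454
```

```bash
python3 - <<'E'
from h import *
s=bot.observe();print(s["position"],s["force"],s["grip_width"],s["qpos"].round(2))
f=bot.grab_frame("side");g=bot.grab_frame("wrist")
save("lift.png",np.hstack([f["color"][100:340,150:400],g["color"][40:280,130:380]]))
C=cloud(g,s);Tl=(C-s["position"])@Ro.from_euler('xyz',s["tool_rot"]).as_matrix()*1000
m=(abs(Tl[...,0])<40)&(abs(Tl[...,1])<90)&(Tl[...,2]>-35)&(Tl[...,2]<15)&(g["depth"]>.03)
m[250:]=0
n,l,st,_=cv2.connectedComponentsWithStats(m.astype(np.uint8));k=1+st[1:,4].argmax();P=Tl[l==k]
print(len(P),np.median(P,0),P.min(0),P.max(0));print(cv2.minAreaRect(P[:,:2].astype(np.float32)))
t=P[(P[:,2]<np.median(P[:,2])+8)];A=np.c_[t[:,:2],np.ones(len(t))];print("topplane z=ax+by+c",np.linalg.lstsq(A,t[:,2],rcond=None)[0])
# simulate the path to the final pose
q=s["qpos"];L=np.array([.4313,-.2049,.035])
for phi in(-120,-110,-100):
    print(phi,ik(q,L+[0,0,.166],Rfin(phi,'A'),1e-3))
E
```

```text
[0.52971262 0.16624037 0.34107569] [-0.14322309  0.74127787 -2.18958891] 0.04539601239037237 [ 0.2   0.42 -0.85  1.64  0.34  1.22  0.48]
18230 [ -0.21959511 -51.12398333 -22.43686881] [-34.78196038 -66.25291116 -26.7118412 ] [34.16478598 -5.6786908  13.95268786]
((-0.15097427368164062, -36.10523986816406), (68.94464874267578, 60.50550079345703), 0.303834468126297)
topplane z=ax+by+c [-1.04561147e-02  5.52400627e-02 -2.01540653e+01]
-120 (array([-0.25984667,  1.02310617,  0.07097189,  1.79699233,  0.83903324,
        1.74480898, -1.2912681 ]), np.float64(3.0755694765667216e-08), np.float64(2.5148006595077177e-07))
-110 (array([-0.26593062,  0.99287312, -0.0063052 ,  1.91525785,  0.96610852,
        1.70955934, -1.38235643]), np.float64(4.051642289518644e-08), np.float64(2.86973728924224e-07))
-100 (array([-0.24933484,  0.97221273, -0.10075211,  2.03615692,  1.10130579,
        1.70672673, -1.48816291]), np.float64(5.238832234941435e-08), np.float64(3.3247293665644653e-07))
```

View pics/lift.png

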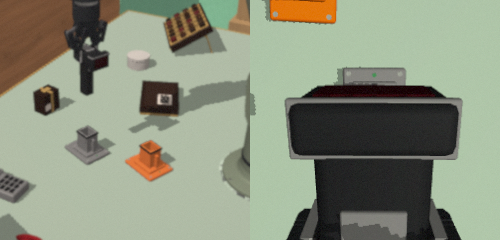

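The lift worked: the side view shows the scanner hanging upright, with the grey cradle empty at (90,145) of the composite. The wrist view shows it centred in the jaws, with the nose front at tool y = −66 mm, so the scanner frame matches the tool frame. Next I plan the turn.

```bash
cat > sim.py <<'E'
from h import *
s=bot.observe();q0=s["qpos"];P=np.array(s["position"]);Q=Ro.from_euler('xyz',s["tool_rot"])
L=np.array([.4313,-.2049,.035])
for phi in(-120,-110,-100):
  F=Rfin(phi,'A');Y=F@Ro.from_euler('x',90,degrees=True).as_matrix()
  for nm,way in(("yaw-then-pitch",[(L+[.06,.06,.30],Y),(L+[0,0,.20],F),(L+[0,0,.166],F)]),("slerp",[(L+[.03,.03,.27],F),(L+[0,0,.166],F)])):
    q=q0;p,r=P,Q;mg=9;er=0;st=0
    for pt,R in way:
        rv=(r.inv()*Ro.from_matrix(R)).as_rotvec()
        for k in np.linspace(0,1,13)[1:]:
            qn,e,a=ik(q,p+k*(pt-p),(r*Ro.from_rotvec(rv*k)).as_matrix(),.01)
            st=max(st,abs(qn-q).max());q=qn;mg=min(mg,np.min(np.r_[q-LO,HI-q]));er=max(er,e+a)
        p,r=pt,Ro.from_matrix(R)
    print(phi,nm,"margin %.2f err %.3f step %.2f"%(mg,er,st),q.round(2))
E
python3 sim.py
```

```text
-120 yaw-then-pitch margin 0.06 err 0.000 step 0.13 [-0.15  1.02 -0.09  1.79  0.89  1.85 -1.36]
-120 slerp margin 0.00 err 0.000 step 0.17 [-0.22  1.02  0.01  1.79  0.86  1.78 -1.32]
-110 yaw-then-pitch margin 0.12 err 0.000 step 0.13 [-0.18  0.99 -0.12  1.91  1.    1.79 -1.42]
-110 slerp margin 0.00 err 0.000 step 0.17 [-0.17  0.99 -0.13  1.91  1.01  1.8  -1.43]
-100 yaw-then-pitch margin 0.16 err 0.000 step 0.14 [-0.21  0.97 -0.16  2.03  1.12  1.75 -1.5 ]
-100 slerp margin 0.05 err 0.000 step 0.17 [-0.19  0.97 -0.18  2.03  1.12  1.77 -1.51]
```

```bash
python3 - <<'E'
from h import *
plan([.4913,-.1449,.335],Rdown(-10),12)
E
```

```text
[[-25.3, 6.3, 0.3, 0.0, -0.0, 6.6], [-24.4, 9.2, 0.3, 0.0, -0.0, 6.6], [-23.2, 11.9, 0.3, 0.0, -0.0, 6.6], [-21.6, 14.5, 0.3, 0.0, -0.0, 6.6], [-19.8, 16.9, 0.3, 0.0, -0.0, 6.6], [-17.8, 19.0, 0.3, 0.0, -0.0, 6.6], [-15.5, 21.0, 0.3, 0.0, -0.0, 6.6], [-13.0, 22.6, 0.3, 0.0, -0.0, 6.6], [-10.3, 23.9, 0.3, 0.0, -0.0, 6.6], [-7.5, 24.9, 0.3, 0.0, -0.0, 6.6], [-4.6, 25.6, 0.2, 0.0, -0.0, 6.6], [-1.6, 26.0, 0.2, 0.0, -0.0, 6.6]]
```

>>> arm_command([
  [-25,6,0.3,0,0,6.6],
  [-24,9,0.3,0,0,6.6],
  [-23,12,0.3,0,0,6.6],
  [-22,15,0.3,0,0,6.6],
  [-20,17,0.3,0,0,6.6],
  [-18,19,0.3,0,0,6.6],
  [-16,21,0.3,0,0,6.6],
  [-13,23,0.3,0,0,6.6],
])

```text
clock: 6.6
position: [0.495, -0.0467, 0.3297]
tool_rot: [3.141, 0.005, 0.255]
force: [1.4, 0.0, -1.6]
grip_width: 0.0451
```

>>> arm_command([
  [-10,24,0.3,0,0,6.6],
  [-8,25,0.3,0,0,6.6],
  [-5,25,0.3,0,0,6.6],
  [-2,26,0.3,0,0,6.6],
  [0,0,0,0,0,0],
])

```text
clock: 7.1
position: [0.4725, -0.1563, 0.3247]
tool_rot: [3.138, 0.012, -0.233]
force: [0.4, -0.5, -1.7]
grip_width: 0.0453
```

```bash
python3 - <<'E'
from h import *
s=bot.observe();print(s["qpos"].round(2),s["clock"])
plan([.4313,-.2049,.26],Rfin(-100,'A'),16)
E
```

```text
[ 0.58  0.27 -0.47  1.8   0.14  1.11 -0.17] 7.1
[[-1.8, 3.5, 4.1, -5.6, 0.2, -0.1], [-1.8, 3.1, 4.4, -5.6, 0.2, -0.1], [-1.8, 2.7, 4.7, -5.6, 0.2, -0.1], [-1.8, 2.2, 4.9, -5.6, 0.2, -0.1], [-1.8, 1.7, 5.1, -5.6, 0.2, -0.1], [-1.9, 1.2, 5.2, -5.6, 0.2, -0.1], [-1.9, 0.7, 5.3, -5.6, 0.2, -0.1], [-1.9, 0.1, 5.3, -5.6, 0.2, -0.1], [-1.9, -0.4, 5.3, -5.6, 0.2, -0.1], [-1.9, -0.9, 5.3, -5.6, 0.2, -0.1], [-2.0, -1.4, 5.1, -5.6, 0.2, -0.1], [-2.0, -1.9, 5.0, -5.6, 0.2, -0.1], [-2.0, -2.4, 4.7, -5.6, 0.2, -0.1], [-2.0, -2.9, 4.5, -5.6, 0.2, -0.1], [-2.0, -3.3, 4.2, -5.6, 0.2, -0.1], [-2.0, -3.7, 3.8, -5.6, 0.2, -0.1]]
```

>>> arm_command([
  [-2,3.5,4,-5.6,0.2,0],
  [-2,3,4.5,-5.6,0.2,0],
  [-2,3,5,-5.6,0.2,0],
  [-2,2,5,-5.6,0.2,0],
  [-2,2,5,-5.6,0.2,0],
  [-2,1,5,-5.6,0.2,0],
  [-2,1,5,-5.6,0.2,0],
  [-2,0,5,-5.6,0.2,0],
])

```text
clock: 7.9
position: [0.4484, -0.1803, 0.29]
tool_rot: [2.33, -0.012, -0.214]
force: [0.0, 0.1, -2.4]
grip_width: 0.0451
```

```bash
python3 - <<'E'
from h import *
s=bot.observe();print(s["qpos"].round(2),s["clock"])
plan([.4313,-.2049,.25],Rfin(-100,'A'),10)
E
```

```text
[ 0.09  0.41 -0.38  1.98  0.86  1.38 -0.95] 7.9
[[-1.2, -1.0, 4.7, -4.3, 0.2, -0.2], [-1.2, -1.3, 4.7, -4.3, 0.2, -0.2], [-1.2, -1.7, 4.5, -4.3, 0.2, -0.2], [-1.2, -2.0, 4.4, -4.3, 0.2, -0.2], [-1.2, -2.4, 4.2, -4.3, 0.2, -0.2], [-1.2, -2.7, 4.0, -4.3, 0.2, -0.2], [-1.3, -3.0, 3.8, -4.3, 0.2, -0.2], [-1.3, -3.3, 3.6, -4.3, 0.2, -0.2], [-1.3, -3.5, 3.3, -4.3, 0.2, -0.2], [-1.3, -3.8, 3.0, -4.3, 0.2, -0.2]]
```

>>> arm_command([
  [-1,-1,5,-4.3,0.2,-0.2],
  [-1,-1,5,-4.3,0.2,-0.2],
  [-1,-2,4.5,-4.3,0.2,-0.2],
  [-1,-2,4.5,-4.3,0.2,-0.2],
  [-1,-2.5,4,-4.3,0.2,-0.2],
  [-1,-2.5,4,-4.3,0.2,-0.2],
  [-1,-3,4,-4.3,0.2,-0.2],
  [-1,-3,3.5,-4.3,0.2,-0.2],
])

```text
clock: 8.7
position: [0.4363, -0.1957, 0.2527]
tool_rot: [1.709, 0.013, -0.157]
force: [0.3, 0.6, -2.2]
grip_width: 0.0453
```

```bash
python3 - <<'E'
from h import *
s=bot.observe();print(s["qpos"].round(2),s["clock"])
plan([.4313,-.2049,.22],Rfin(-100,'A'),6)
E
```

```text
[-0.16  0.78 -0.24  2.06  1.11  1.72 -1.36] 8.7
[[-0.5, -5.2, 2.4, -1.3, -0.2, 0.1], [-0.5, -5.2, 2.3, -1.3, -0.2, 0.1], [-0.5, -5.3, 2.1, -1.3, -0.2, 0.1], [-0.5, -5.3, 2.0, -1.3, -0.2, 0.1], [-0.5, -5.4, 1.9, -1.3, -0.2, 0.1], [-0.5, -5.4, 1.8, -1.3, -0.2, 0.1]]
```

>>> arm_command([
  [-0.5,-5,2.5,-1.3,-0.2,0.1],
  [-0.5,-5,2.5,-1.3,-0.2,0.1],
  [-0.5,-5,2,-1.3,-0.2,0.1],
  [-0.5,-5,2,-1.3,-0.2,0.1],
  [-0.5,-5,2,-1.3,-0.2,0.1],
  [-0.5,-5,2,-1.3,-0.2,0.1],
  [0,0,0,0,0,0],
])

```text
clock: 9.4
position: [0.4305, -0.2055, 0.217]
tool_rot: [1.566, 0.009, -0.179]
force: [0.4, -0.4, -1.5]
grip_width: 0.0454
```

```bash
python3 - <<'E'
from h import *
s=bot.observe();print(s["qpos"].round(2),s["clock"],s["position"],np.degrees(s["tool_rot"]))
g=bot.grab_frame("wrist");t=bot.grab_frame("top");d=bot.grab_frame("side")
im=np.vstack([np.hstack([g["color"][:,60:460],d["color"][60:250,210:410].repeat(2,0).repeat(2,1)[:384]]) if 0 else np.hstack([cv2.resize(g["color"],(400,300)),cv2.resize(d["color"][100:250,200:400],(400,300))]),np.hstack([cv2.resize(t["color"][150:300,220:420],(400,300)),np.zeros((300,400,3),np.uint8)])])
save("fin1.png",im)
C=cloud(t);m=(C[...,2]>.025)&(C[...,2]<.042)&(t["color"].min(2)>130)
v,u=np.mgrid[:384,:512];m&=(u>280)&(u<370)&(v>190)&(v<270)
print("label px visible in top",m.sum())
cs=cloud(d);cl=d["color"].astype(int)
m=(cs[...,2]>.028)&(cs[...,2]<.042)&(cl.min(2)>120)&(np.hypot(cs[...,0]-.43,cs[...,1]+.2)<.08)
if m.sum()>10:
    W=plane(d,np.argwhere(m)[:,::-1],.035)[:,:2]*1000;print("label side",m.sum(),cv2.minAreaRect(W.astype(np.float32)))
plan([.4313,-.2049,.201],Rfin(-100,'A'),4)
E
```

```text
[-0.19  0.94 -0.18  2.04  1.12  1.78 -1.48] 9.4 [ 0.43050754 -0.2055311   0.21699628] [ 89.72087013   0.50141338 -10.27367404]
label px visible in top 12
label side 38 ((431.2988586425781, -202.66534423828125), (47.20295715332031, 65.43860626220703), 22.72205924987793)
[[0.1, -4.2, -0.1, 0.0, 0.1, 0.1], [0.1, -4.2, -0.1, 0.0, 0.1, 0.1], [0.1, -4.2, -0.1, 0.0, 0.1, 0.1], [0.1, -4.2, -0.1, 0.0, 0.1, 0.1]]
```

View pics/fin1.png

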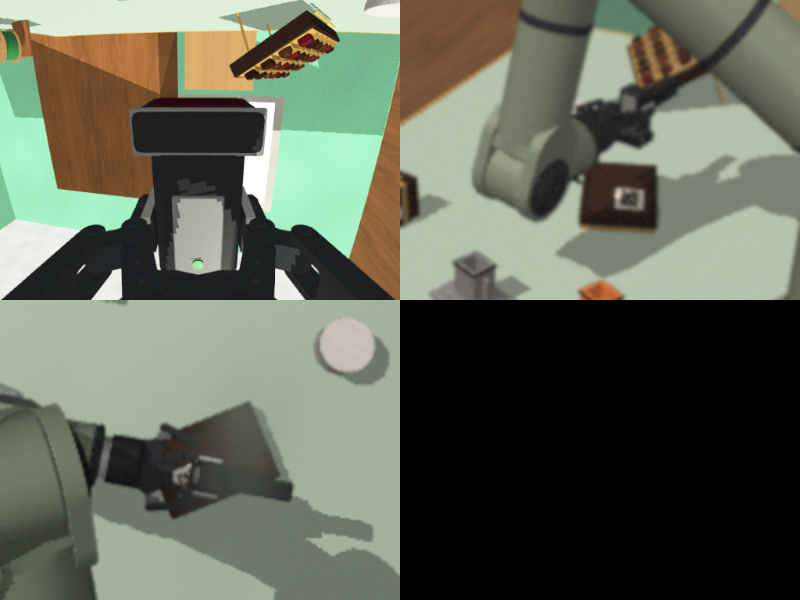

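The wrist view shows the scanner still square in the jaws, with its nose (197,130) towards the counter. The side view shows the box and label unmoved, and the top view shows the gripper over the label. The label re-measures at (431,−203), which agrees with before. Now I lower it the last 16 mm.

>>> arm_command([
  [0,-4,0,0,0.1,0.1],
  [0,-4,0,0,0.1,0.1],
  [0,-4,0,0,0.1,0.1],
  [0,-3.5,0,0,0.1,0.1],
  [0,0,0,0,0,0],
  [0,0,0,0,0,0],
])

```text
clock: 10.15
position: [0.431, -0.2051, 0.2018]
tool_rot: [1.57, -0.002, -0.171]
force: [1.0, 0.3, -2.4]
grip_width: 0.0456
```

```bash
cat > chk.py <<'E'
from h import *
s=bot.observe();g=bot.grab_frame("wrist");R=Ro.from_euler('xyz',s["tool_rot"]).as_matrix()
C=cloud(g,s);Tl=(C-s["position"])@R*1000
m=(abs(Tl[...,0])<40)&(abs(Tl[...,1])<90)&(Tl[...,2]>-35)&(Tl[...,2]<-10)&(g["depth"]>.03);m[250:]=0
n,l,st,_=cv2.connectedComponentsWithStats(m.astype(np.uint8));P=Tl[l==1+st[1:,4].argmax()]
N=P[P[:,1]<-48];print("nose med",np.median(N,0),"ymin",P[:,1].min(),"x",N[:,0].min(),N[:,0].max(),"ztop",np.percentile(N[:,2],5))
w=s["position"]+R@np.array([0,-.066,-.001]);d=-R[:,1];L=np.array([.4313,-.2049,.035])
print(s["clock"],"window",w,"dir",d,"off-vertical deg",np.degrees(np.arccos(-d[2])),"gap",w[2]-.035,"ray hits label off mm",((w+d*(w[2]-.035)/-d[2])-L)*1000,s["force"],s["grip_width"],abs(s["qd"]).max())
E
python3 chk.py
```

```text
nose med [  0.34884661 -58.22588433 -23.65133435] ymin -66.35638964119072 x -30.599114598746134 31.24680010140882 ztop -24.959317526024588
10.15 window [ 0.43126836 -0.20423932  0.1358269 ] dir [ 0.00161867 -0.00157627 -0.99999745] off-vertical deg 0.12945184100983242 gap 0.10082689676883425 ray hits label off mm [0.13156554 0.50174852 0.        ] [ 0.99334347  0.33347724 -2.40739581] 0.04555019654051572 0.006252369192390763
```

```bash
python3 -c "
from h import *
print(bot.job_done());s=bot.observe();print(s['clock'],s['position'],s['grip_width'])"
```

```text
the job is handed in; nothing more can be done
None
the job is handed in; nothing more can be done
```

I lifted the scanner straight up out of the grey cradle, gripping it across the head at 60 N. I turned it nose-down and handed the job in at about 10.2 s with it held over the box's bar-code label.

**Last checks before hand-in:**
- **Aim:** the window is about 101 mm above the label and looks straight down, within about 0.1°. By the arm's own pose reading its line of sight meets the label within 1 mm of the centre. The real aim is only good to the roughly 2 mm calibration.
- **Grip:** the wrist depth image showed the scanner still square in the jaws, with a 45.6 mm opening on the 46 mm head. The arm was nearly still and the wrist force was about 2.6 N.
- **Box:** just before the last 16 mm of lowering, the side camera put the label within about 2 mm of its first position, so the box had not moved.

I did not re-measure the ballotin, tin and card terminal at the end. The arm's path stayed above them and no force reading suggested contact. No check failed.

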